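Fit a filter cartridge and hold the cover aligned over the filter holder

TASK

Take the bronze filter cartridge out of the parts tray and seat it fully in the round seat of the filter base, and let go of it. Then pick up the cover plate and hold it level, hovering about a centimetre above the top of the base without touching it, each of its four screw holes straight over its threaded hole (one hole is set in, so it fits one way round only), so that I can start the screws: finish while holding it there, do not set it down or let go. Leave the other two cartridges in their compartments and the beaker, the dropper bottle and the marker where they are.

Things in the scene. Friction and masses are not known exactly. Their poses are not given: they have to be found in the camera images.
- filter_base: lower half of a bench filter holder, stainless steel, bolted down. Dark steel foot 130 x 100 x 8 mm; on it a block 100 (own x) x 76 (own y) mm, flat top 44 mm above the worktop. Origin: centre of the underside, z up. Brass hose nozzle on its +x side, 20 mm up, to x = +76 mm. In the top a round seat and four 7 mm threaded holes; the one at -x, +y is set in 14 mm, so the cover fits one way only
- seat (a point): centre of the floor of the round seat (37 mm wide, 8 mm deep, edge chamfered) in the filter base, 36 mm above the worktop, 8 mm below the top of the base. A seated cartridge has its origin here and stands 8 mm proud of the top
- cover: loose stainless steel cover plate, 0.55 kg, flat on the worktop: 100 (own x) x 76 (own y) x 10 mm; origin: centre of its underside, z up. Underneath a hollow 41 mm wide, 10 mm deep clears the cartridge. Fitted, its x and y axes point as those of the filter base, its nozzle above the base's nozzle
- block (a point): point on the cover's axis, 39 mm above its underside: where to grip it. Here stands a square block 30 x 30 mm, sides square to the cover's x and y, from 16 to 44 mm above the underside, on a round cap 52 mm wide; a brass plug tops it, to 51 mm. Grip its y faces: a hose nozzle sticks out of its +x face, 30 mm up, to x = +41 mm
- tray: blue plastic parts tray, fixed, 144 (own x) x 176 (own y) mm, walls 18 mm high, floor 3 mm thick; origin: centre of the underside, on the worktop. Its -x strip holds four screws that stay there; the rest is three compartments side by side along y, each 101 (x) x 55 (y) mm inside, centred at x = +18, y = -58, 0 and +58 mm, one cartridge in each
- filter_bronze: sintered filter cartridge, orange bronze with a yellower top: a plain disc-shaped cylinder 34 mm across and 16 mm high, 50 g; origin: centre of its underside, z up. It lies flat on the floor of a compartment of the tray (which compartment varies), 3 mm above the worktop. This is the one to fit
- filter_steel: sintered filter cartridge, dark steel with a grey top: a plain disc-shaped cylinder 34 mm across and 16 mm high, 50 g; origin: centre of its underside, z up. It lies flat on the floor of a compartment of the tray (which compartment varies), 3 mm above the worktop. It stays in the tray
- filter_white: sintered filter cartridge, white ceramic: a plain disc-shaped cylinder 34 mm across and 16 mm high, 50 g; origin: centre of its underside, z up. It lies flat on the floor of a compartment of the tray (which compartment varies), 3 mm above the worktop. It stays in the tray
- thread_1 (a point): mouth of a threaded hole (7 mm) in the top of the filter base, 44 mm above the worktop; in the axes of the base at x = +39, y = +28 mm
- hole_1 (a point): centre of the lower mouth of a screw hole (8 mm, right through) of the cover, in its underside; in the axes of the cover at x = +39, y = +28 mm; belongs over thread_1
- thread_2 (a point): mouth of a threaded hole (7 mm) in the top of the filter base, 44 mm above the worktop; in the axes of the base at x = +39, y = -28 mm
- hole_2 (a point): centre of the lower mouth of a screw hole (8 mm, right through) of the cover, in its underside; in the axes of the cover at x = +39, y = -28 mm; belongs over thread_2
- thread_3 (a point): mouth of a threaded hole (7 mm) in the top of the filter base, 44 mm above the worktop; in the axes of the base at x = -39, y = -28 mm
- hole_3 (a point): centre of the lower mouth of a screw hole (8 mm, right through) of the cover, in its underside; in the axes of the cover at x = -39, y = -28 mm; belongs over thread_3
- thread_4 (a point): mouth of a threaded hole (7 mm) in the top of the filter base, 44 mm above the worktop; in the axes of the base at x = -25, y = +28 (the one set in) mm
- hole_4 (a point): centre of the lower mouth of a screw hole (8 mm, right through) of the cover, in its underside; in the axes of the cover at x = -25, y = +28 (the one set in) mm; belongs over thread_4
- beaker_50: small clear beaker, 47 mm wide, 56 mm high, bystander; origin at the centre of its underside
- dropper_bottle: brown dropper bottle, 34 mm wide, 102 mm high, bystander; origin at the centre of its underside
- marker_black: grey and black marker pen lying down, 132 mm long, 16 mm high, bystander; origin at the centre of its underside
- fine_balance: fixed analytical balance with a tall glass draught shield between tray and filter base, always in the same place: 359 mm (x) x 238 mm (y), front (low keypad) at x = 0.564 m, right side at y = 0.006 m, up to 322 mm high: carry round its front; origin at the middle of its foot
- hot_plate: fixed grey hot plate in front of that balance, always in the same place: from x = 0.33 to 0.53 m and y = -0.10 to 0.06 m, 87 mm high: carry above it; origin at the middle of its foot

How it is judged:
By the outcome, as a careful person would: the job done as asked, in the order asked, and still so for the second after the job is handed in, while the arm keeps its last pose, push and grip.
It also fails if it takes over 51 s, if anything falls off the work surface, if the arm or the gripper's body presses on something with over 40 N, if the wrist force passes 120 N, or if a joint passes its speed limit or range.

ROBOT

A 6-joint arm with a two-finger parallel gripper is mounted at the origin on a cart in front of the work surface, level with it; the furniture and walls round the work are solid. World frame = base frame: x ahead of the robot, y to its left, z up, the work surface at z = 0. Lengths are in m, angles in rad, forces in N, time in s.
With the tool pointing down it reaches from about 0.35 to 0.975 m from the base axis. Payload 4.9 kg.
Tool frame: the origin (TCP) lies at the centre of the arm's flange, where the gripper is bolted on; the fingertips stand 173 mm ahead of it and the grasp point (between the pads) lies 155 mm ahead of it; z points along the fingers, y is the line along which they close (so a half turn about z gives the same grasp; the last joint's range is limited). The gripper opens to 85 mm and grips with 20 to 120 N. Pads are 22 mm wide; open, the fingers measure 114 mm over their backs; the gripper's body (76 mm by 85 mm) begins 54 mm behind the grasp point. The pads swing forward as they close: fully open they stand 13 mm farther back than shut.
Start: joints at [0.982, 0.053, 1.613, -0, 1.476, -0.119], TCP at [0.283, 0.557, 0.405] pointing down, gripper open.
Joint ranges: [-3.01, 3.01], [-1.01, 2.22], [0.06, 2.58], [-1.02, 4.17], [0.09, 2.62], [-3.14, 3.14]. Speed limits (rad/s): [2.57, 2.57, 3.14, 3.14, 3.14, 3.14].

INTERFACE

Orientations are given as [roll, pitch, yaw] about the fixed x, y, z axes, in that order (R = Rz(yaw) Ry(pitch) Rx(roll)).
In Python, from plant import arm, optics, ticket gives the robot as it stands.
- The arm moves only by the shell command python3 -m inch 'ROWS' [FORCE]. ROWS is a JSON object of lists of equal length, an entry for each row: "grip": the closure, from 0 (fully open) to 1 (shut); "xyz": the shift along the world's x, y, z in cm, a list of three; "spin": the turn about the world's z in degrees. In form: {"grip": [grip, ...], "xyz": [[tx, ty, tz], ...], "spin": [spin, ...]}. A call has 1 to 20 rows; each row shifts and turns the commanded pose from where the row before left it; what a row does not reach is not made up. A row lasts 1/8 s, in which the tool goes at most 62.5 mm and 10.7 degrees, less where a joint would pass 70% of its speed; a pose out of reach is approached as far as the arm can. A call with a gripper value outside its range is refused whole. The fingers move at their own pace and stop on an object; FORCE is the grip in N (left out, the last holds). Time passes only in rows, so rows that do not move let the fingers close. It gives the time, the measured TCP pose, the force, the opening and the grip force at its end, in the units of the state.
- arm.read_state(): the state, without advancing time (a new reading comes with each control period).
- optics.get_image(name): name is "side" or "top" or "wrist"; returns the picture (400x640x3 uint8, red, green, blue); there is no depth.
- optics.camera_params(name): a dict with "mtx" (3x3 intrinsics, pixels), "dist" ([k1, k2, p1, p2, k3] as OpenCV has them; the pictures are not rectified), "T" (4x4, takes a point from camera to world coordinates). Camera axes: x right, y down, z forward; pixel columns grow to the right and rows downward; lengths in m; the calibration is good to about 2 mm. A picture is of the moment at which its call begins: read the wrist's pose just before it. camera_params takes no time and is no camera call; for the wrist camera it gives the pose at the moment of the call.
- ticket.sign_off(): hands the job in; it is judged then, once.
The state is a dict: "time": time; "q": joint angles; "qvel": joint speeds; "tau": joint torques, N m; "tcp_pos": TCP position; "eef_rot": TCP orientation; "contact_force": force on the tool from outside, world axes, zero at the start; "moment": the same for the moment, N m; "opening": finger opening in m; "gripper_force": force on a finger pad.
Only numpy, scipy, OpenCV 4.12 (cv2) and the standard library are available. Lean on these libraries where they do the work, as an engineer would, in place of code of your own. Each camera call takes 0.05 s, during which the arm holds its last target. There are 200 camera calls.

## Working session

There is one attempt and no reset: what is moved stays moved. The work goes in short steps, Python scripts to look and compute and a shell command to move; the robot and the scene stay as the last step left them, time stands still between calls to the robot, and variables do not carry over. Pictures are saved under pics/ and viewed, at most 10 in all, crops included, and the job is handed in when it is done.

```bash
ls; mkdir -p pics
cat > h.py <<'E'
import numpy as np, cv2
from plant import arm, optics, ticket
def ray(cam,uv,P=None):
    p=P or optics.camera_params(cam); T=np.array(p["T"])
    n=cv2.undistortPoints(np.array(uv,float).reshape(-1,1,2),np.array(p["mtx"]),np.array(p["dist"])).reshape(-1,2)
    d=np.c_[n,np.ones(len(n))]@T[:3,:3].T
    return T[:3,3],d/np.linalg.norm(d,axis=1,keepdims=True)
def onplane(cam,uv,z,P=None):
    o,d=ray(cam,uv,P); return o+d*((z-o[2])/d[:,2])[:,None]
def tri(rays):
    A=np.zeros((3,3));b=np.zeros(3)
    for o,d in rays:
        M=np.eye(3)-np.outer(d,d);A+=M;b+=M@o
    x=np.linalg.solve(A,b); return x,[float(np.linalg.norm((np.eye(3)-np.outer(d,d))@(x-o))) for o,d in rays]
def proj(cam,X,P=None):
    p=P or optics.camera_params(cam); T=np.linalg.inv(np.array(p["T"]))
    r,_=cv2.Rodrigues(T[:3,:3]); return cv2.projectPoints(np.array(X,float).reshape(-1,1,3),r,T[:3,3],np.array(p["mtx"]),np.array(p["dist"]))[0].reshape(-1,2)
def save(im,n): cv2.imwrite("pics/"+n,cv2.cvtColor(im,cv2.COLOR_RGB2BGR))
E
python3 - <<'E'
from h import *
for c in ["top","side"]:
    im=optics.get_image(c); np.save(c+".npy",im); save(im,c+"0.png")
    p=optics.camera_params(c); print(c,np.round(p["T"],3).tolist(),np.round(p["mtx"],0).tolist())
p=optics.camera_params("wrist"); print(np.round(p["T"],3).tolist(),p["mtx"]); s=arm.read_state(); print(s)
E
```

```text
pics
top [[-0.028, -0.998, 0.049, 0.513], [-1.0, 0.028, 0.003, -0.067], [-0.005, -0.049, -0.999, 1.304], [0.0, 0.0, 0.0, 1.0]] [[443.0, 0.0, 324.0], [0.0, 443.0, 196.0], [0.0, 0.0, 1.0]]
side [[0.896, 0.371, -0.243, 0.883], [0.443, -0.747, 0.495, -0.709], [0.002, -0.552, -0.834, 1.213], [0.0, 0.0, 0.0, 1.0]] [[470.0, 0.0, 318.0], [0.0, 470.0, 194.0], [0.0, 0.0, 1.0]]
[[0.454, 0.842, 0.292, 0.207], [0.891, -0.428, -0.15, 0.596], [-0.001, 0.329, -0.944, 0.372], [0.0, 0.0, 0.0, 1.0]] [[360.00569314   0.         323.27405562]
 [  0.         360.00569314 199.41605094]
 [  0.           0.           1.        ]]
{'time': 0.1, 'q': array([ 9.82006239e-01,  5.33266545e-02,  1.61415215e+00,  1.97151419e-05,
        1.47598201e+00, -1.18987894e-01]), 'qvel': array([ 1.37617706e-03, -1.68721216e-04, -3.46174158e-03, -9.53396771e-05,
        2.20430033e-04, -8.71836212e-05]), 'tau': array([ 4.13849757e-04, -3.94898236e+01, -3.71365786e+01, -7.28402256e-05,
        3.82025886e-03,  2.30751652e-05]), 'tcp_pos': array([0.28280336, 0.55709403, 0.40356615]), 'eef_rot': array([-3.13974003e+00, -2.41248894e-04,  2.67178835e+00]), 'contact_force': array([ 0.33791974,  0.309309  , -1.37429438]), 'moment': array([-0.01056518,  0.00303502, -0.0179141 ]), 'gripper_force': 0.0, 'opening': 0.08534371552949581}
```

View pics/top0.png

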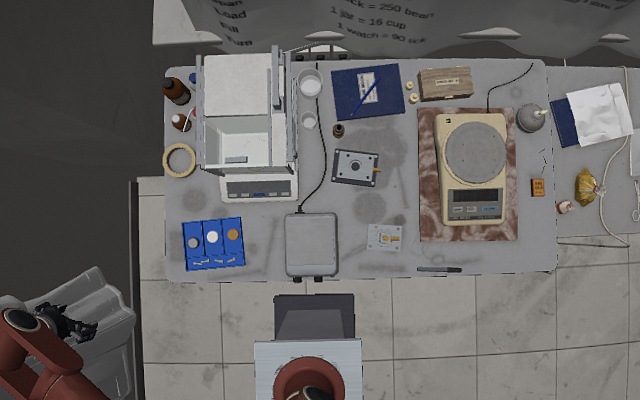

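View pics/side0.png

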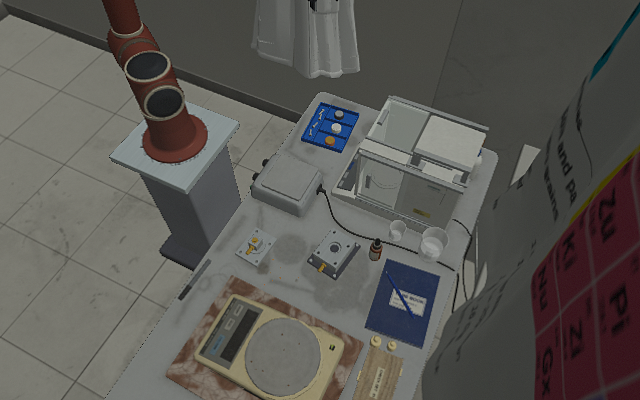

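The top view shows the bronze disc at about (233,234), the base at (357,167) with its nozzle pointing right, and the cover at (385,237) with its nozzle at (399,238). The side view shows bronze at (330,141), base (335,252) and cover (253,247). I'll take coarse positions from both views.

Run:
```python
from h import *
t=np.load("top.npy");s=np.load("side.npy")
def blob(im,box,lo,hi):
    x0,y0,x1,y1=box; h=cv2.cvtColor(im,cv2.COLOR_RGB2HSV)[y0:y1,x0:x1]
    m=cv2.inRange(h,lo,hi); n,l,st,c=cv2.connectedComponentsWithStats(m); 
    i=1+np.argmax(st[1:,4]); return c[i]+[x0,y0],st[i]
a,sa=blob(t,(220,222,246,248),(5,70,60),(25,255,255)); b,sb=blob(s,(315,130,345,152),(5,70,60),(25,255,255))
print("bronze",a,sa,b,sb)
r=[(ray("top",a)),(ray("side",b))]; print(tri([(o,d[0]) for o,d in r]))
# tray blue corners
h=cv2.cvtColor(t,cv2.COLOR_RGB2HSV); m=cv2.inRange(h,(105,150,40),(125,255,255)); m[:, :160]=0;m[:,270:]=0;m[:200]=0
c=np.vstack([k for k in cv2.findContours(m,0,2)[0] if cv2.contourArea(k)>50]); R=cv2.minAreaRect(c);bx=cv2.boxPoints(R)
P=onplane("top",bx,.018);print("tray",P.round(3).tolist(), P.mean(0))
print("base~",tri([(o,d[0]) for o,d in [ray("top",(356,167)),ray("side",(336,247))]]))
print("cover~",tri([(o,d[0]) for o,d in [ray("top",(385,237)),ray("side",(255,238))]]))
z=lambda im,x0,y0,x1,y1,k:cv2.resize(im[y0:y1,x0:x1],None,fx=k,fy=k,interpolation=cv2.INTER_CUBIC)
save(np.vstack([np.hstack([z(t,325,140,391,190,6),z(t,355,212,421,262,6)]),np.hstack([z(s,303,225,369,275,6),z(s,225,220,291,270,6)])]),"crop.png")
```

```text
bronze [232.95833333 234.04166667] [ 8  7 11 11 96] [329.57142857 140.62337662] [10  6 10 10 77]
(array([0.47212194, 0.20769094, 0.01344856]), [0.00039164972671864993, 0.000391649726718705])
tray [[0.509, 0.361, 0.018], [0.523, 0.185, 0.018], [0.383, 0.173, 0.018], [0.368, 0.349, 0.018]] [0.44576903 0.26703028 0.018     ]
base~ (array([ 0.65909835, -0.15342161,  0.04169708]), [0.004909806342282122, 0.004909806342282106])
cover~ (array([ 0.45256251, -0.23094973,  0.05351864]), [0.000653810090414299, 0.0006538100904143786])
```

View pics/crop.png

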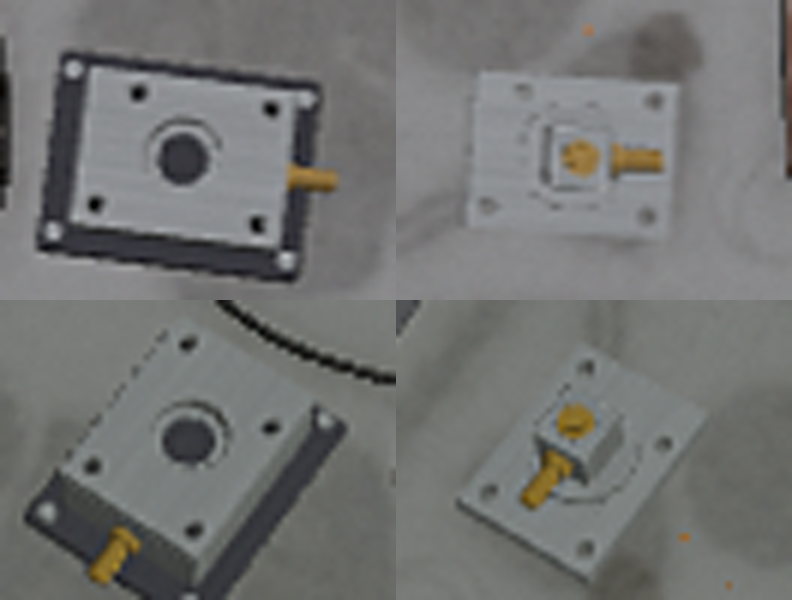

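The crops show the base's four threads and seat, with the set-in hole at upper left and the nozzle at -y. The cover lies nearly the same way round, with its plug and four holes visible. I'll refine the base and cover, and move above the bronze cartridge.

```bash
cat > fit.py <<'E'
from h import *
def dark(im,uv,r=4):
    g=cv2.cvtColor(im,cv2.COLOR_RGB2GRAY).astype(float); u,v=np.round(uv).astype(int)
    for _ in range(3):
        p=g[v-r:v+r+1,u-r:u+r+1]; w=np.clip(np.percentile(p,60)-p-8,0,None)
        yy,xx=np.mgrid[v-r:v+r+1,u-r:u+r+1]; c=np.array([(w*xx).sum(),(w*yy).sum()])/w.sum(); u,v=np.round(c).astype(int)
    return c
M=np.array([[39,28],[39,-28],[-39,-28],[-25,28]])/1000.
def rigid(model,pts):
    mm,pm=model.mean(0),pts.mean(0); a,b=model-mm,pts-pm
    th=np.arctan2((a[:,0]*b[:,1]-a[:,1]*b[:,0]).sum(),(a*b).sum()); R=np.array([[np.cos(th),-np.sin(th)],[np.sin(th),np.cos(th)]])
    t=pm-R@mm; return t,np.degrees(th),1000*np.linalg.norm(pts-(model@R.T+t),axis=1)
E
python3 - <<'E'
from fit import *
t=np.load("top.npy");s=np.load("side.npy")
T=np.array([[272,108],[257,223],[95,204],[138,93]])/6+[325,140]
S=np.array([[194,229],[93,167],[187,44],[271,127]])/6+[303,225]
CT=np.array([[655-396,101],[647-396,216],[488-396,204],[523-396,91]])/6+[355,212]
CS=np.array([[585-396,247],[488-396,190],[587-396,67],[664-396,143]])/6+[225,220]
for n,A,B,z in [("base",T,S,.044),("cover",CT,CS,.010)]:
    a=[dark(t,x,3) for x in A]; b=[dark(s,x,3) for x in B]
    X=[tri([(o,d[0]) for o,d in (ray("top",p),ray("side",q))])[0] for p,q in zip(a,b)]
    print(n,np.round(X,4).tolist()); print(rigid(M,np.array(X)[:,:2])); print(rigid(M,onplane("top",a,z)[:,:2])); print(rigid(M,onplane("side",b,z)[:,:2]))
E
python3 -m inch '{"grip":[0.3,0.3,0.3,0.3,0.3,0.3,0.3,0.3,0.3],"xyz":[[2,-4,-1],[2.4,-4.4,-1.3],[2.4,-4.4,-1.3],[2.4,-4.4,-1.3],[2.4,-4.4,-1.3],[2.4,-4.4,-1.3],[2.4,-4.4,-1.3],[2.4,-4.4,-1.3],[0,0,0]],"spin":[-7.2,-7.3,-7.3,-7.3,-7.3,-7.3,-7.3,-7.3,0]}'
python3 - <<'E'
from h import *
im=optics.get_image("wrist");save(im,"w1.png");np.save("w1.npy",im);np.save("w1p.npy",optics.camera_params("wrist"),allow_pickle=True)
E
```

```text
base [[0.6809, -0.1971, 0.0349], [0.6229, -0.1897, 0.0357], [0.6365, -0.1085, 0.0376], [0.6912, -0.1329, 0.0394]]
(array([ 0.65843693, -0.15359016]), np.float64(-99.08730412497526), array([1.13660861, 2.69731253, 2.18393842, 1.29103368]))
(array([ 0.6580054, -0.1528175]), np.float64(-98.93692464678401), array([0.45871604, 0.60087564, 1.67393303, 0.63204263]))
(array([ 0.65942535, -0.15709823]), np.float64(-98.95045594681979), array([1.78704444, 4.82192681, 2.60342963, 2.61181357]))
cover [[0.4744, -0.277, -0.0055], [0.4151, -0.2716, -0.0044], [0.4285, -0.19, 0.0144], [0.4887, -0.2108, 0.0108]]
(array([ 0.45218558, -0.23389912]), np.float64(-98.41653527697848), array([0.51326516, 4.90400069, 2.07629291, 5.71795854]))
(array([ 0.45322158, -0.2323636 ]), np.float64(-97.89936394689965), array([1.26541583, 2.18286698, 3.51373765, 6.88496315]))
(array([ 0.4534415 , -0.23641746]), np.float64(-95.66693563534153), array([5.0310074 , 6.28096713, 7.32613659, 3.434848  ]))
time: 1.23
tcp_pos: [0.4715, 0.2067, 0.302]
eef_rot: [-3.139, 0.001, 1.649]
contact_force: [-0.1, 0.6, 0.3]
opening: 0.0599
gripper_force: 0.0
```

View pics/w1.png

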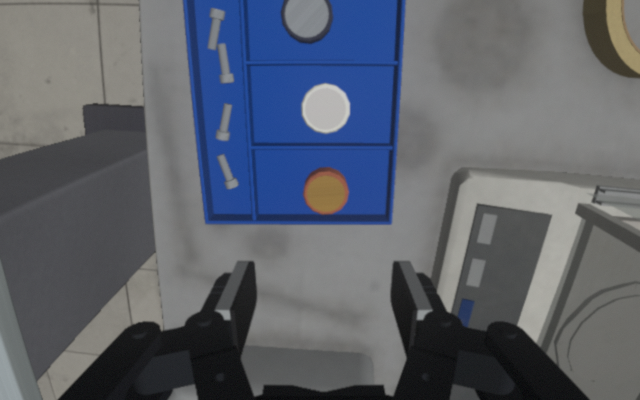

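The wrist view shows bronze at (326,191), the tray lined up with the fingers, and the fingertips at (250,265) and (395,265). I'll fix the cartridge position from this view.

Run:
```python
from h import *
P=np.load("w1p.npy",allow_pickle=True).item(); im=np.load("w1.npy")
h=cv2.cvtColor(im,cv2.COLOR_RGB2HSV); m=cv2.inRange(h,(5,90,60),(28,255,255)); m[:160]=0;m[225:]=0;m[:,:290]=0;m[:,360:]=0
c=max(cv2.findContours(m,0,2)[0],key=cv2.contourArea); e=cv2.fitEllipse(c); print(e)
# yellow top only
print([int(x) for x in h[191,326]],[int(x) for x in h[210,326]],[int(x) for x in h[172,326]])
hull=onplane("wrist",c.reshape(-1,2),.019,P)[:,:2].astype(np.float32); print("outline on z=19:",cv2.minEnclosingCircle(hull), hull.min(0),hull.max(0))
m2=cv2.inRange(h,(15,90,60),(28,255,255))&m; c2=max(cv2.findContours(m2,0,2)[0],key=cv2.contourArea); 
hh=onplane("wrist",c2.reshape(-1,2),.019,P)[:,:2].astype(np.float32); print("top:",cv2.minEnclosingCircle(hh))
print("3view",tri([(o,d[0]) for o,d in (ray("wrist",e[0],P),ray("top",(232.96,234.04)),ray("side",(329.57,140.62)))]))
```

```text
((325.5828552246094, 191.4930877685547), (41.68562316894531, 43.19370651245117), 32.77067565917969)
[19, 133, 142] [18, 136, 148] [8, 125, 141]
outline on z=19: ((0.4712970554828644, 0.2117757499217987), 0.017215268686413765) [0.456088   0.19467966] [0.48749456 0.22887182]
top: ((0.4717458486557007, 0.21018101274967194), 0.013856794685125351)
3view (array([0.47185731, 0.20883508, 0.01138162]), [0.0005009086816210958, 0.0008993777244823514, 0.0005250192488838885])
```

```bash
python3 -m inch '{"grip":[0.42,0.42,0.42,0.42,0.42,0.42,1,1,1,1],"xyz":[[0,0.3,-2.2],[0,0,-3.2],[0,0,-3.2],[0,0,-2.1],[0,0,-1],[0,0,0],[0,0,0],[0,0,0],[0,0,0],[0,0,0]],"spin":[0.5,0,0,0,0,0,0,0,0,0]}' 40
python3 - <<'E'
from h import *
im=optics.get_image("wrist");save(im[150:400,120:520],"w2.png")
E
```

```text
time: 2.52
tcp_pos: [0.4716, 0.2126, 0.1883]
eef_rot: [3.139, -0.001, 1.663]
contact_force: [-1.2, 1.8, 6.9]
opening: 0.0305
gripper_force: 39.7
```

View pics/w2.png

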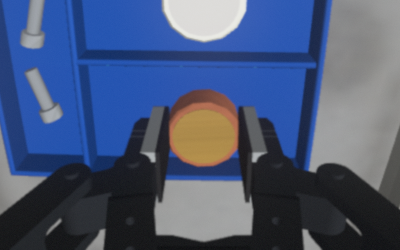

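```bash
python3 -m inch '{"grip":[1,1,1],"xyz":[[0,0,0],[0,0,1],[0,0,1]],"spin":[0,0,0]}'; python3 -m inch '{"grip":[1,1,1,1],"xyz":[[0,0,2],[0,0,3],[0,0,3],[0,0,0]],"spin":[0,0,0,0]}'
python3 - <<'E'
from h import *
im=optics.get_image("wrist");np.save("w3.npy",im);t=optics.get_image("top");s=optics.get_image("side"); np.save("w3p.npy",optics.camera_params("wrist"),allow_pickle=True)
X=arm.read_state()["tcp_pos"]-[0,0,.165]; a=proj("side",X)[0].astype(int); b=proj("top",X)[0].astype(int); print(a,b)
z=lambda im,c,r=35:cv2.resize(im[c[1]-r:c[1]+r,c[0]-r:c[0]+r],(350,350),interpolation=cv2.INTER_CUBIC)
save(np.hstack([z(s,a),cv2.resize(im[200:400,240:400],(420,525))[:350]]),"g.png")
E
```

```text
time: 2.95
tcp_pos: [0.4708, 0.2121, 0.2071]
eef_rot: [-3.141, 0.0, 1.663]
contact_force: [-0.1, 0.3, -0.4]
opening: 0.0303
gripper_force: 39.6
time: 3.45
tcp_pos: [0.472, 0.2125, 0.2902]
eef_rot: [3.135, -0.001, 1.663]
contact_force: [-0.1, 0.5, -0.6]
opening: 0.0304
gripper_force: 39.6
[330 117] [222 236]
```

View pics/g.png

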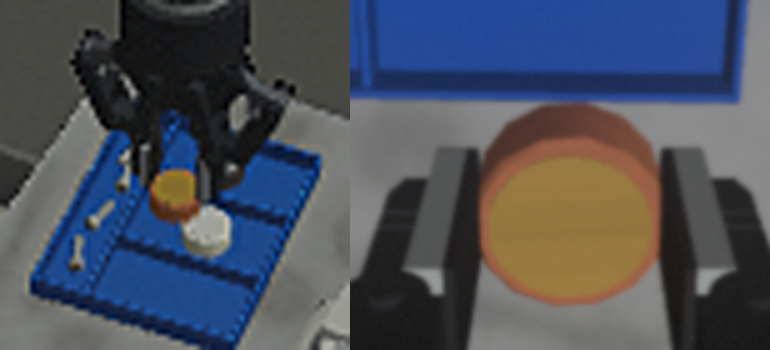

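The cartridge is held between the pads, upright. I'll compute how far it hangs below the tips, from the unoccluded near/far rim and the tip corners.

Run:
```python
from h import *
P=np.load("w3p.npy",allow_pickle=True).item(); s=arm.read_state(); tcp=s["tcp_pos"]; print(s["time"],tcp,s["eef_rot"],s["q"])
im=np.load("w3.npy"); h=cv2.cvtColor(im,cv2.COLOR_RGB2HSV)
m=cv2.inRange(h,(15,90,60),(28,255,255)); m[:200]=0;m[:,:280]=0;m[:,370:]=0
c=max(cv2.findContours(m,0,2)[0],key=cv2.contourArea); print("yellow",cv2.fitEllipse(c),cv2.boundingRect(c))
m=cv2.inRange(h,(3,90,40),(28,255,255)); m[:200]=0;m[:,:280]=0;m[:,370:]=0
c=max(cv2.findContours(m,0,2)[0],key=cv2.contourArea); print("all",cv2.boundingRect(c))
for d in (.160,.165,.17,.175,.18,.185):
    far,near=onplane("wrist",[(323.8,200+138/2.625),(323.8,200+303/2.625)],tcp[2]-d,P)
    tip=onplane("wrist",[(289.5,257),(358,257)],tcp[2]-d,P)
    b=onplane("wrist",[(323.8,200+103/2.625)],tcp[2]-d,P)[0]
    print(d,"rim dia",np.linalg.norm(far-near).round(4),"centre-tcp",((far+near)/2-tcp).round(4)[:2],"tipgap",np.linalg.norm(tip[0]-tip[1]).round(4),"tip-tcp y",(tip[0]-tcp)[1].round(4), "bottom far edge y", (b-tcp)[1].round(4))
```

```text
3.6 [0.47042254 0.21206213 0.28554621] [-3.13979968e+00  4.10960742e-04  1.66294377e+00] [ 2.79230434e-01 -1.03654483e-01  1.97229074e+00 -7.35046784e-05
  1.27479452e+00  1.87104870e-01]
yellow ((323.2488098144531, 285.817626953125), (52.81396484375, 61.720924377441406), 89.81441497802734) (293, 259, 62, 54)
all (288, 240, 72, 76)
0.16 rim dia 0.0302 centre-tcp [-0.0005  0.0029] tipgap 0.0274 tip-tcp y 0.0147 bottom far edge y 0.0238
0.165 rim dia 0.0314 centre-tcp [-0.0002 -0.0003] tipgap 0.0284 tip-tcp y 0.012 bottom far edge y 0.0214
0.17 rim dia 0.0325 centre-tcp [ 0.0001 -0.0035] tipgap 0.0295 tip-tcp y 0.0092 bottom far edge y 0.019
0.175 rim dia 0.0337 centre-tcp [ 0.0004 -0.0067] tipgap 0.0306 tip-tcp y 0.0065 bottom far edge y 0.0166
0.18 rim dia 0.0349 centre-tcp [ 0.0007 -0.0099] tipgap 0.0317 tip-tcp y 0.0038 bottom far edge y 0.0143
0.185 rim dia 0.0361 centre-tcp [ 0.001 -0.013] tipgap 0.0327 tip-tcp y 0.001 bottom far edge y 0.0119
```

```bash
python3 -m inch '{"grip":[1,1,1,1,1,1,1,1,1,1,1,1,1,1,1,1,1],"xyz":[[-1,-2.5,1],[-1,-4.5,1.5],[0,-5,0],[0,-5,0],[0,-5,0],[0,-5,0],[0,-4.5,0],[0.5,-3,0],[3,-2,0],[4,-2,0],[4,-2,0],[4,-2,0],[3,-1.5,0],[1.5,-1,0],[0,0,0],[0,0,0],[0,0,0]],"spin":[0,-2,-2,-2,-2,-2,-2,-2.3,0,0,0,0,0,0,0,0,0]}'
python3 - <<'E'
from h import *
P=optics.camera_params("wrist"); s=arm.read_state(); im=optics.get_image("wrist"); s2=arm.read_state()
print(s["tcp_pos"],s2["tcp_pos"],s["contact_force"]); np.save("w4.npy",im);np.save("w4p.npy",P,allow_pickle=True); save(im,"w4.png")
E
```

```text
time: 5.72
tcp_pos: [0.6503, -0.2372, 0.3112]
eef_rot: [-3.141, -0.0, 1.414]
contact_force: [-0.2, 0.6, -0.3]
opening: 0.0306
gripper_force: 39.8
[ 0.6502949  -0.23723768  0.31119848] [ 0.65037343 -0.23729268  0.31148566] [-0.21610174  0.57969193 -0.27267985]
```

View pics/w4.png

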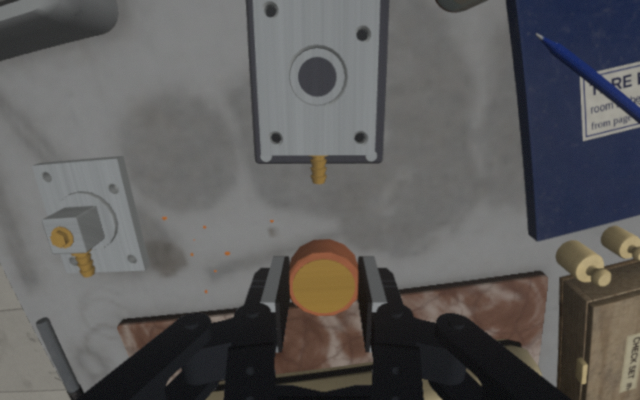

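The wrist view shows base threads at (361,137), (276,137), (271,9) and (362,33), with the seat at (318,76). The cover is at lower left and the bronze cartridge is held at (323,287).

Run:
```python
from fit import *
P=np.load("w4p.npy",allow_pickle=True).item(); im=np.load("w4.npy"); t=np.load("top.npy")
w=np.array([dark(im,x,8) for x in [(361,137),(276,137),(271,9),(362,33)]]); print(w.round(1).tolist())
for z in (.040,.044,.048): print(z,rigid(M,onplane("wrist",w,z,P)[:,:2]))
T=np.array([[272,108],[257,223],[95,204],[138,93]])/6+[325,140]
X=np.array([tri([(o,d[0]) for o,d in (ray("top",dark(t,a,3)),ray("wrist",b,P))])[0] for a,b in zip(T,w)]); print("tri z",X[:,2].round(4),rigid(M,X[:,:2]))
h=cv2.cvtColor(im,cv2.COLOR_RGB2GRAY); m=(h[45:108,285:352]<100).astype(np.uint8)*255
c=max(cv2.findContours(m,0,2)[0],key=cv2.contourArea)+[285,45]; e=cv2.fitEllipse(c); print("seat floor",e, onplane("wrist",[e[0]],.036,P))
# cover rough from here
cw=np.array([dark(im,x,5) for x in [(132,259),(113,188),(46,177)]]); print(cw.round(1).tolist(),onplane("wrist",cw,.01,P).round(4).tolist())
```

```text
[[359.9, 137.1], [275.8, 137.4], [270.6, 9.9], [362.3, 33.9]]
0.04 (array([ 0.659432  , -0.15289207]), np.float64(-98.80156925005315), array([0.06454247, 0.03723535, 0.06884733, 0.04270698]))
0.044 (array([ 0.65950667, -0.15284188]), np.float64(-98.80156925005312), array([0.69653905, 0.78209429, 0.78768433, 0.7039818 ]))
0.048 (array([ 0.65958134, -0.15279169]), np.float64(-98.80156925005313), array([1.45356555, 1.53761026, 1.63978522, 1.37139535]))
tri z [0.0282 0.0355 0.0326 0.0444] (array([ 0.65905267, -0.15342505]), np.float64(-98.69940983031172), array([1.94949006, 0.44758003, 1.94493024, 0.38943302]))
seat floor ((316.83245849609375, 76.28301239013672), (37.68429946899414, 38.92966079711914), 173.28488159179688) [[ 0.65904892 -0.15305815  0.036     ]]
[[131.5, 258.6], [111.9, 187.2], [45.9, 175.3]] [[0.4765, -0.2729, 0.01], [0.482, -0.2085, 0.01], [0.4285, -0.1894, 0.01]]
```

```bash
python3 -m inch '{"grip":[1,1,1,1,1,1,1,1,1],"xyz":[[0.3,2.2,0],[0.6,3.5,0],[0,3,-1.1],[0,0,-3],[0,0,-3],[0,0,-1],[0,0,0],[0,0,0],[0,0,0]],"spin":[0,0,0,0,0,0,0,0,0]}'
python3 - <<'E'
from h import *
P=optics.camera_params("wrist"); s=arm.read_state(); im=optics.get_image("wrist"); sd=optics.get_image("side")
print(s["tcp_pos"],arm.read_state()["tcp_pos"]); np.save("w5.npy",im);np.save("w5p.npy",P,allow_pickle=True); np.save("s5.npy",sd)
save(np.hstack([cv2.resize(im[200:340,225:425],(570,400),interpolation=cv2.INTER_CUBIC),cv2.resize(sd[222:282,318:352],(227,400),interpolation=cv2.INTER_CUBIC)]),"w5.png")
E
```

```text
time: 6.9
tcp_pos: [0.6605, -0.151, 0.2324]
eef_rot: [3.139, 0.0, 1.413]
contact_force: [0.3, -0.4, -1.0]
opening: 0.0305
gripper_force: 39.8
[ 0.66046446 -0.15096108  0.23241062] [ 0.66024298 -0.15093547  0.23182096]
```

View pics/w5.png

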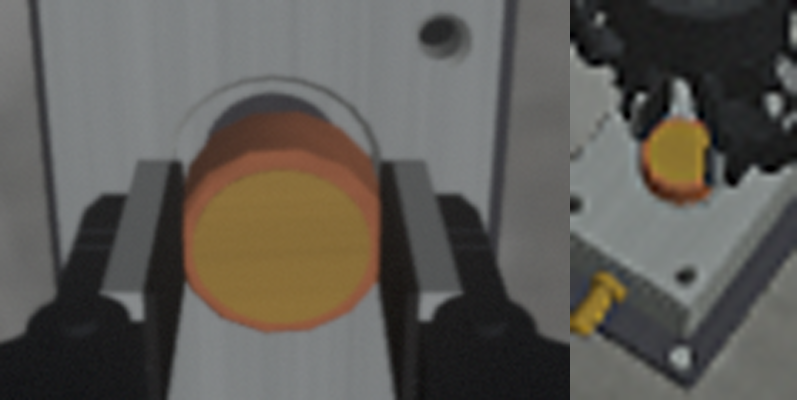

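The wrist crop shows the seat's chamfer rim behind the cartridge. The cartridge's lower far edge is at (270,112) in the crop, and thread_4 at (443,36) serves as a local reference.

Run:
```python
from fit import *
P0=np.load("w5p.npy",allow_pickle=True).item(); im=np.load("w5.npy"); k=2.85
px=lambda u,v:(225+u/k,200+v/k)
th=dark(im,px(440,35),9); print("th4 px",th)
yaw=np.radians(-98.8); R=np.array([[np.cos(yaw),-np.sin(yaw)],[np.sin(yaw),np.cos(yaw)]])
h=cv2.cvtColor(im,cv2.COLOR_RGB2HSV); m=cv2.inRange(h,(15,90,60),(28,255,255)); m[:240]=0;m[:,:270]=0;m[:,370:]=0
c=max(cv2.findContours(m,0,2)[0],key=cv2.contourArea); e=cv2.fitEllipse(c); print(e)
for dz in (0,.002,.004):
    P=dict(P0); P["T"]=np.array(P0["T"]).copy(); P["T"][2,3]+=dz
    o=onplane("wrist",[th],.044,P)[0,:2]; seat=o-R@M[3]
    print("cam+",dz,"seat via th4",seat.round(4),"seat outer far-edge minus seat",(onplane("wrist",[px(275,76)],.044,P)[0,:2]-seat).round(4),"sides",(onplane("wrist",[px(177,150),px(380,150)],.044,P)[:,:2]-seat).round(4).tolist())
    for b in (.048,.050,.052):
        bot=onplane("wrist",[px(270,112)],b,P)[0,:2]; top=onplane("wrist",[e[0]],b+.016,P)[0,:2]
        print("  bottom z",b,"bot edge-17 - seat",(bot-[0,.017]-seat).round(4),"top centre - seat",(top-seat).round(4))
```

```text
th4 px [379.37909595 211.32364309]
((323.2825927734375, 285.7590637207031), (52.952816009521484, 61.71933364868164), 90.3145980834961)
cam+ 0 seat via th4 [ 0.659  -0.1513] seat outer far-edge minus seat [0.0036 0.0171] sides [[-0.0151, 0.0061], [0.0191, 0.0006]]
  bottom z 0.048 bot edge-17 - seat [ 0.0021 -0.0044] top centre - seat [ 0.0013 -0.0024]
  bottom z 0.05 bot edge-17 - seat [ 0.0022 -0.0035] top centre - seat [ 0.0015 -0.0011]
  bottom z 0.052 bot edge-17 - seat [ 0.0024 -0.0025] top centre - seat [0.0017 0.0001]
cam+ 0.002 seat via th4 [ 0.6592 -0.1521] seat outer far-edge minus seat [0.0033 0.017 ] sides [[-0.0157, 0.006], [0.0189, 0.0004]]
  bottom z 0.048 bot edge-17 - seat [ 0.0017 -0.0046] top centre - seat [ 0.0009 -0.0029]
  bottom z 0.05 bot edge-17 - seat [ 0.0019 -0.0036] top centre - seat [ 0.0011 -0.0016]
  bottom z 0.052 bot edge-17 - seat [ 0.002  -0.0027] top centre - seat [ 0.0013 -0.0003]
cam+ 0.004 seat via th4 [ 0.6594 -0.1529] seat outer far-edge minus seat [0.0029 0.017 ] sides [[-0.0163, 0.0058], [0.0188, 0.0001]]
  bottom z 0.048 bot edge-17 - seat [ 0.0013 -0.0047] top centre - seat [ 0.0005 -0.0033]
  bottom z 0.05 bot edge-17 - seat [ 0.0015 -0.0037] top centre - seat [ 0.0007 -0.0021]
  bottom z 0.052 bot edge-17 - seat [ 0.0016 -0.0028] top centre - seat [ 0.0009 -0.0008]
```

```bash
python3 -m inch '{"grip":[1,1,1,1,1,1],"xyz":[[0,0.1,0],[0,0,0],[0,0,-0.3],[0,0,-0.3],[0,0,0],[0,0,0]],"spin":[0,0,0,0,0,0]}'; python3 -m inch '{"grip":[1,1,1,1,1],"xyz":[[0,0,-0.2],[0,0,-0.2],[0,0,0],[0,0,0],[0,0,0]],"spin":[0,0,0,0,0]}'
```

```text
time: 7.75
tcp_pos: [0.6599, -0.1497, 0.2246]
eef_rot: [-3.141, -0.0, 1.413]
contact_force: [0.1, -0.3, -1.1]
opening: 0.0308
gripper_force: 39.7
time: 8.38
tcp_pos: [0.66, -0.1497, 0.2213]
eef_rot: [3.141, -0.0, 1.413]
contact_force: [-3.2, 1.1, 6.0]
opening: 0.0305
gripper_force: 40.6
```

```bash
python3 -m inch '{"grip":[1,1,1,1],"xyz":[[-0.05,0.02,0],[-0.05,0.02,0],[0,0,0],[0,0,0]],"spin":[0,0,0,0]}'; python3 -m inch '{"grip":[1,1,1,1],"xyz":[[0,0,-0.1],[0,0,-0.1],[0,0,0],[0,0,0]],"spin":[0,0,0,0]}'
```

```text
time: 8.88
tcp_pos: [0.6595, -0.1495, 0.2213]
eef_rot: [3.139, 0.0, 1.413]
contact_force: [2.4, 0.6, 4.0]
opening: 0.0303
gripper_force: 40.4
time: 9.38
tcp_pos: [0.6596, -0.1495, 0.2212]
eef_rot: [3.14, 0.0, 1.414]
contact_force: [-1.3, 2.2, 11.9]
opening: 0.0305
gripper_force: 41.4
```

TCP z = 0.2212 with firm contact fits a cartridge on the seat floor: the bottom was 185 mm below the TCP at the grasp. I'll release, rise and check.

```bash
python3 -m inch '{"grip":[1,0.45,0.45,0.45,0.45,0.45,0.45,0.45,0.45,0.45,0.45],"xyz":[[0,0,0.15],[0,0,0],[0,0,0],[0,0,0],[0,0,1.5],[0,-1,3],[0,-3,3],[0,-4,2],[0,0,0],[0,0,0],[0,0,0]],"spin":[0,0,0,0,0,0,0,0,0,0,0]}'
python3 - <<'E'
from fit import *
P=optics.camera_params("wrist"); s=arm.read_state(); im=optics.get_image("wrist"); sd=optics.get_image("side")
print(s["tcp_pos"],arm.read_state()["tcp_pos"]); np.save("w6.npy",im);np.save("w6p.npy",P,allow_pickle=True)
save(np.hstack([cv2.resize(im,(640,400)),cv2.resize(sd[228:268,319:335+17],(150,182)).repeat(1,0)[:400] if 0 else cv2.copyMakeBorder(cv2.resize(sd[222:282,318:352],(158,280),interpolation=cv2.INTER_CUBIC),0,120,0,0,0)]),"w6.png")
E
```

```text
time: 10.75
tcp_pos: [0.6587, -0.2283, 0.3141]
eef_rot: [-3.14, -0.001, 1.414]
contact_force: [-0.6, -0.2, -0.5]
opening: 0.0472
gripper_force: 0.0
[ 0.65870892 -0.2282511   0.31410176] [ 0.65880538 -0.22827956  0.314142  ]
```

View pics/w6.png

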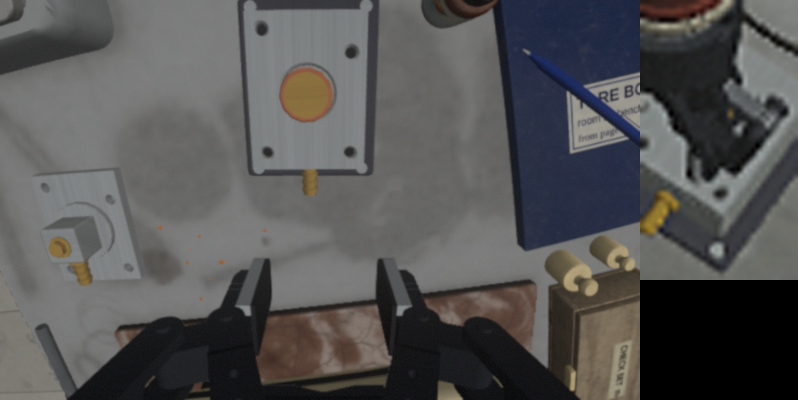

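The cartridge sits in the seat at (307,94), round and level, with threads around it and the cover at (84,222). I'll check its height numerically and go to view the cover.

```bash
python3 - <<'E'
from fit import *
P0=np.load("w6p.npy",allow_pickle=True).item(); im=np.load("w6.npy")
h=cv2.cvtColor(im,cv2.COLOR_RGB2HSV); m=cv2.inRange(h,(3,90,60),(28,255,255)); m[:60]=0;m[130:]=0;m[:,:270]=0;m[:,345:]=0
c=max(cv2.findContours(m,0,2)[0],key=cv2.contourArea); e=cv2.fitEllipse(c); print(e)
w=np.array([dark(im,x,7) for x in [(350,152),(267,152),(262,28),(351,51)]])
for dz in (0,.004):
    P=dict(P0); P["T"]=np.array(P0["T"]).copy(); P["T"][2,3]+=dz
    r=rigid(M,onplane("wrist",w,.044,P)[:,:2]); print("cam+",dz,r)
    for z in (.052,.060):
        q=onplane("wrist",c.reshape(-1,2),z,P)[:,:2]; print("  z",z,"disc-base",(onplane("wrist",[e[0]],z,P)[0,:2]-r[0]).round(4),"dia",2*cv2.minEnclosingCircle(q.astype(np.float32))[1])
E
python3 -m inch '{"grip":[0.4,0.3,0.3,0.3,0.3,0.3,0.3,0.3,0.3,0.3],"xyz":[[-2,-1,0],[-4,-1.5,0],[-4,-1.5,0],[-4,-1,0],[-4,-1,0],[-2,-1,0],[0,0,0],[0,0,0],[0,0,0],[0,0,0]],"spin":[0,0,0,0,0,0,0,0,0,0]}'
python3 - <<'E'
from fit import *
P=optics.camera_params("wrist"); s=arm.read_state(); im=optics.get_image("wrist"); sd=optics.get_image("side"); tp=optics.get_image("top")
print(s["tcp_pos"],arm.read_state()["tcp_pos"]); np.save("w7.npy",im);np.save("w7p.npy",P,allow_pickle=True); np.save("s7.npy",sd)
z=lambda im,x0,y0,x1,y1,k:cv2.resize(im[y0:y1,x0:x1],None,fx=k,fy=k,interpolation=cv2.INTER_CUBIC)
a=z(sd,303,225,369,275,3); b=z(tp,325,140,391,190,3)
save(np.vstack([np.hstack([im,np.zeros((400,2,3),np.uint8)]),np.hstack([a,b,np.zeros((150,642-396,3),np.uint8)])]),"w7.png")
E
```

```text
((305.8837890625, 94.3631820678711), (51.44732666015625, 53.2162971496582), 156.3694305419922)
cam+ 0 (array([ 0.6595788 , -0.15274822]), np.float64(-98.7857554546458), array([0.76190446, 0.89811704, 0.89531624, 0.84785891]))
  z 0.052 disc-base [-0.0006 -0.0007] dia 0.03297102078795433
  z 0.06 disc-base [-0.0001 -0.0004] dia 0.03183150291442871
cam+ 0.004 (array([ 0.65936661, -0.15294788]), np.float64(-98.78575545464582), array([0.02137358, 0.1537045 , 0.06411499, 0.19256705]))
  z 0.052 disc-base [-0.0006 -0.0007] dia 0.03364170715212822
  z 0.06 disc-base [-0.0002 -0.0004] dia 0.03240116313099861
time: 12.1
tcp_pos: [0.4596, -0.2991, 0.3152]
eef_rot: [-3.142, -0.0, 1.414]
contact_force: [-0.5, 0.1, 0.6]
opening: 0.0598
gripper_force: 0.0
[ 0.45957138 -0.29908115  0.31515117] [ 0.45922544 -0.2991821   0.31511456]
```

View pics/w7.png

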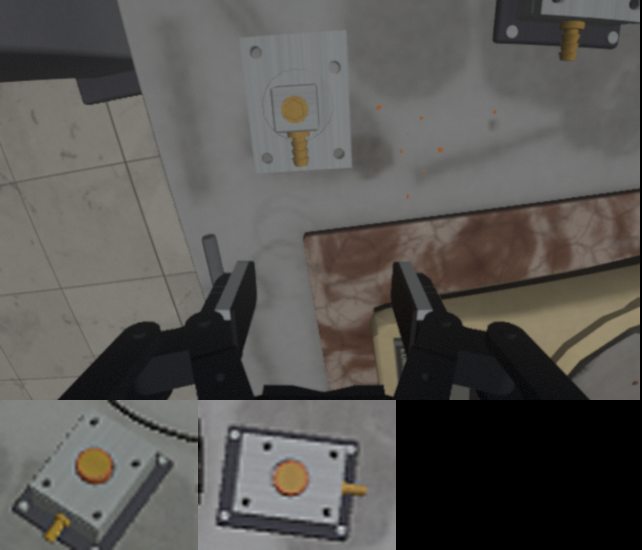

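The cartridge is seated: its apparent diameter is 33.6 mm at z=52 mm and it is centred in all three views. The cover's holes are at (340,154), (267,158), (255,52) and (335,67), with the plug at (294,109). All my picture views are used, so the rest is numeric.

Run:
```python
from fit import *
P0=np.load("w7p.npy",allow_pickle=True).item(); im=np.load("w7.npy"); s=np.load("side.npy"); t=np.load("top.npy")
w=np.array([dark(im,x,7) for x in [(340,154),(267,158),(255,52),(335,67)]]); print(w.round(1).tolist())
h=cv2.cvtColor(im,cv2.COLOR_RGB2HSV); m=cv2.inRange(h,(12,100,60),(32,255,255)); m[:85]=0;m[126:]=0;m[:,:270]=0;m[:,320:]=0
c=max(cv2.findContours(m,0,2)[0],key=cv2.contourArea); e=cv2.fitEllipse(c); print(e)
for dz in (0,.004):
    P=dict(P0); P["T"]=np.array(P0["T"]).copy(); P["T"][2,3]+=dz
    print("cam+",dz,rigid(M,onplane("wrist",w,.010,P)[:,:2]),"plug@51",onplane("wrist",[e[0]],.051,P)[0].round(4))
def yel(im,box):
    x0,y0,x1,y1=box; hh=cv2.cvtColor(im,cv2.COLOR_RGB2HSV)[y0:y1,x0:x1]; mm=cv2.inRange(hh,(12,100,60),(32,255,255)); n,l,st,c=cv2.connectedComponentsWithStats(mm); i=1+np.argmax(st[1:,4]); return c[i]+[x0,y0],st[i]
# plug in top crop (580-396,157)/6, side (575-396,422-300)/6
a=yel(t,(380,232,391,244)); b=yel(s,(249,235,262,247)); print(a,b)
print("plug tri top+side",tri([(o,d[0]) for o,d in (ray("top",a[0]),ray("side",b[0]))]),"all",tri([(o,d[0]) for o,d in (ray("top",a[0]),ray("side",b[0]),ray("wrist",e[0],P0))]))
```

```text
[[339.3, 153.8], [267.0, 158.0], [254.2, 49.3], [336.7, 64.4]]
((294.14056396484375, 108.98069763183594), (25.052867889404297, 25.435075759887695), 173.4253692626953)
cam+ 0 (array([ 0.4519841 , -0.23178364]), np.float64(-95.5968940701565), array([0.72359227, 0.67891678, 1.25125058, 1.30603998])) plug@51 [ 0.4514 -0.2323  0.051 ]
cam+ 0.004 (array([ 0.45167695, -0.23207782]), np.float64(-95.59689407015651), array([1.30287337, 1.30403995, 1.98818443, 1.89394024])) plug@51 [ 0.451  -0.2326  0.051 ]
(array([385.5       , 237.91666667]), array([ 3,  4,  6,  5, 24], dtype=int32)) (array([254.46153846, 239.80769231]), array([ 3,  2,  6,  6, 26], dtype=int32))
plug tri top+side (array([ 0.45009652, -0.23311317,  0.04440598]), [6.336590842491364e-05, 6.336590842496382e-05]) all (array([ 0.45033003, -0.23299848,  0.0443967 ]), [0.0003229140447478656, 0.000195627436770162, 0.0005184473448624275])
```

```bash
python3 -m inch '{"grip":[0.3,0.3,0.3,0.3,0.3,0.3,0.3,0.3],"xyz":[[-0.4,2.2,0],[-0.35,2.4,0],[0,2,-2],[0,0,-3],[0,0,-3],[0,0,-1],[0,0,0],[0,0,0]],"spin":[1.1,1.2,1.1,0,0,0,0,0]}'
python3 -m inch '{"grip":[0.3,0.3,0.3,0.3,0.3],"xyz":[[0,0,-1],[0,0,-1],[0,0,-0.8],[0,0,0],[0,0,0]],"spin":[0,0,0,0,0]}'
```

```text
time: 13.25
tcp_pos: [0.4519, -0.2335, 0.2263]
eef_rot: [3.14, 0.001, 1.473]
contact_force: [-0.4, -0.9, 0.4]
opening: 0.0597
gripper_force: 0.0
time: 13.88
tcp_pos: [0.4515, -0.2334, 0.1972]
eef_rot: [3.142, 0.0, 1.473]
contact_force: [0.5, -0.0, -0.1]
opening: 0.0603
gripper_force: 0.0
```

```bash
python3 -m inch '{"grip":[0.3,0.6,1,1,1,1,1],"xyz":[[0,0.1,0],[0,0,0],[0,0,0],[0,0,0],[0,0,0],[0,0,0],[0,0,0]],"spin":[0,0,0,0,0,0,0]}' 80
python3 -m inch '{"grip":[1,1,1,1,1,1,1],"xyz":[[0,0,0.3],[0,0,0.7],[0,0,2],[0,0,3],[0,0,2],[0,0,0],[0,0,0]],"spin":[0,0,0,0,0,0,0]}'
```

```text
time: 14.75
tcp_pos: [0.4516, -0.2325, 0.1978]
eef_rot: [3.141, 0.0, 1.473]
contact_force: [-2.2, 0.9, 6.1]
opening: 0.0282
gripper_force: 82.7
time: 15.62
tcp_pos: [0.4509, -0.2319, 0.2757]
eef_rot: [-3.14, -0.001, 1.473]
contact_force: [1.1, 0.1, -6.8]
opening: 0.0282
gripper_force: 81.5
```

```bash
python3 -m inch '{"grip":[1,1,1,1,1,1,1,1,1,1,1,1,1],"xyz":[[1,0.4,1.5],[2.5,1,0],[3,1.2,0],[3,1.2,0],[3,1.2,0],[3,1.2,0],[2.8,1,0],[1.5,0.5,0],[0.9,0.2,0],[0,0,0],[0,0,0],[0,0,0],[0,0,0]],"spin":[0,-0.5,-0.5,-0.5,-0.5,-0.5,-0.5,-0.2,0,0,0,0,0]}'
cat > chk.py <<'E'
from fit import *
P0=optics.camera_params("wrist"); s=arm.read_state(); im=optics.get_image("wrist"); sd=optics.get_image("side"); tp=optics.get_image("top")
tcp=s["tcp_pos"]; print(tcp,s["eef_rot"],arm.read_state()["tcp_pos"])
np.save("w8.npy",im);np.save("s8.npy",sd);np.save("t8.npy",tp);np.save("w8p.npy",P0,allow_pickle=True)
yaw=s["eef_rot"][2]+np.pi; R=np.array([[np.cos(yaw),-np.sin(yaw)],[np.sin(yaw),np.cos(yaw)]])
zt=tcp[2]-.1978+.010; C=(R@M.T).T+tcp[:2]; X=np.c_[C,np.full(4,zt)]
for dz in (0,.004):
    P=dict(P0); P["T"]=np.array(P0["T"]).copy(); P["T"][2,3]+=dz
    pr=proj("wrist",X,P); print("pred px",pr.round(1).tolist())
print("side pred",proj("side",X).round(1).tolist(),"top pred",proj("top",X).round(1).tolist())
for n,I,PR,r in (("wrist",im,pr,9),("side",sd,proj("side",X),3)):
    for i,p in enumerate(PR):
        u,v=p
        if 10<u<630 and 10<v<390:
            d=dark(I,p,r); g=cv2.cvtColor(I,cv2.COLOR_RGB2GRAY); print(n,i+1,"pred",p.round(1),"found",d.round(1),"min/med",g[int(v)-r:int(v)+r,int(u)-r:int(u)+r].min(),np.median(g[int(v)-r:int(v)+r,int(u)-r:int(u)+r]))
E
python3 chk.py
```

```text
time: 17.25
tcp_pos: [0.6581, -0.1536, 0.2923]
eef_rot: [-3.142, 0.0, 1.416]
contact_force: [0.6, 0.1, -5.4]
opening: 0.0281
gripper_force: 81.3
[ 0.65807434 -0.15358097  0.29229535] [-3.14151747e+00  3.17625496e-05  1.41643156e+00] [ 0.65828469 -0.15341365  0.29230198]
pred px [[376.8, 324.3], [270.7, 324.4], [261.7, 182.3], [384.0, 211.1]]
pred px [[375.8, 319.5], [271.7, 319.6], [263.1, 179.8], [382.6, 208.1]]
side pred [[335.1, 252.5], [317.5, 241.5], [334.1, 220.6], [348.5, 234.8]] top pred [[372.1, 154.9], [369.7, 175.2], [341.2, 171.6], [348.9, 151.9]]
wrist 1 pred [375.8 319.5] found [369.4 335.8] min/med 19 27.0fit.py:6: RuntimeWarning: invalid value encountered in divide
  yy,xx=np.mgrid[v-r:v+r+1,u-r:u+r+1]; c=np.array([(w*xx).sum(),(w*yy).sum()])/w.sum(); u,v=np.round(c).astype(int)
fit.py:6: RuntimeWarning: invalid value encountered in cast
  yy,xx=np.mgrid[v-r:v+r+1,u-r:u+r+1]; c=np.array([(w*xx).sum(),(w*yy).sum()])/w.sum(); u,v=np.round(c).astype(int)
fit.py:5: RuntimeWarning: overflow encountered in scalar subtract
  p=g[v-r:v+r+1,u-r:u+r+1]; w=np.clip(np.percentile(p,60)-p-8,0,None)
Traceback (most recent call last):
  File "chk.py", line 15, in <module>
    d=dark(I,p,r); g=cv2.cvtColor(I,cv2.COLOR_RGB2GRAY); print(n,i+1,"pred",p.round(1),"found",d.round(1),"min/med",g[int(v)-r:int(v)+r,int(u)-r:int(u)+r].min(),np.median(g[int(v)-r:int(v)+r,int(u)-r:int(u)+r]))
  File "fit.py", line 5, in dark
    p=g[v-r:v+r+1,u-r:u+r+1]; w=np.clip(np.percentile(p,60)-p-8,0,None)
                                        ~~~~~~~~~~~~~^^^^^^
IndexError: index -1 is out of bounds for axis 0 with size 0
```

```bash
cat > loc.py <<'E'
from fit import *
def hole(I,p,r,amin,amax):
    g=cv2.cvtColor(I,cv2.COLOR_RGB2GRAY); x0,y0=int(p[0])-r,int(p[1])-r; w=g[y0:y0+2*r+1,x0:x0+2*r+1]; med=np.median(w); out=[]
    n,l,st,c=cv2.connectedComponentsWithStats((w<med-20).astype(np.uint8))
    for i in range(1,n):
        if amin<=st[i,4]<=amax: out.append(((c[i]+[x0,y0]).round(1).tolist(),st[i].tolist()))
    return med,out
E
python3 - <<'E'
from loc import *
im=np.load("w8.npy");sd=np.load("s8.npy");tp=np.load("t8.npy")
for p in [(263,180),(383,209)]: print("w",p,hole(im,p,18,20,500))
for p in [(335,252),(317,241),(334,220),(348,235)]: print("s",p,hole(sd,p,5,2,30))
for p in [(372,155),(370,175),(341,172),(349,152)]: print("t",p,hole(tp,p,5,2,30))
E
```

```text
w (263, 180) (np.float64(129.0), [([262.0, 181.8], [9, 11, 19, 18, 218])])
w (383, 209) (np.float64(131.0), [([385.8, 211.0], [11, 11, 18, 17, 185])])
s (335, 252) (np.float64(134.0), [([335.1, 252.7], [4, 5, 3, 3, 7]), ([339.0, 254.0], [8, 6, 3, 3, 3]), ([331.6, 256.1], [0, 8, 5, 3, 8])])
s (317, 241) (np.float64(131.0), [([317.8, 241.6], [5, 5, 3, 2, 5]), ([313.8, 245.3], [0, 8, 6, 3, 12])])
s (334, 220) (np.float64(31.0), [])
s (348, 235) (np.float64(40.0), [([350.5, 234.5], [7, 4, 2, 2, 2]), ([347.0, 236.0], [3, 6, 3, 1, 3])])
t (372, 155) (np.float64(54.0), [])
t (370, 175) (np.float64(150.0), [([366.2, 170.3], [0, 0, 4, 2, 6]), ([372.6, 177.1], [0, 0, 11, 11, 27]), ([370.2, 174.2], [4, 4, 3, 2, 4])])
t (341, 172) (np.float64(149.0), [([341.4, 171.6], [4, 3, 4, 4, 8])])
t (349, 152) (np.float64(47.0), [])
```

Side and top hole blobs match the "cover centred on TCP" prediction to within half a pixel. I'll redo the base threads with the same blob method in all the views for a like-for-like reference.

Run:
```python
from loc import *
B=np.array([.6592,-.1529]); th=np.radians(-98.8); R=np.array([[np.cos(th),-np.sin(th)],[np.sin(th),np.cos(th)]]); X=np.c_[(R@M.T).T+B,np.full(4,.044)]
def run(n,I,P,r,a0,a1):
    pr=proj(n,X,P); got=[]
    for p in pr:
        _,o=hole(I,p,r,a0,a1); got.append(min((q[0] for q in o),key=lambda q:np.hypot(*(np.array(q)-p))) if o else [np.nan]*2)
    got=np.array(got); ok=~np.isnan(got[:,0]); print(n,"pred",pr.round(1).tolist(),"found",got.tolist())
    if ok.sum()>1: print("   ",rigid(M[ok],onplane(n,got[ok],.044,P)[:,:2]))
for f in ("side","s7"): run("side",np.load(f+".npy"),None,4,3,30)
run("top",np.load("top.npy"),None,4,3,30)
for k in ("4","6"): run("wrist",np.load(f"w{k}.npy"),np.load(f"w{k}p.npy",allow_pickle=True).item(),9,20,300)
print("cover via wrist h3,h4",(onplane("wrist",[(262,181.8),(385.8,211)],.1045,np.load("w8p.npy",allow_pickle=True).item())))
```

```text
return _methods._mean(a, axis=axis, dtype=dtype,
  ret = ret.dtype.type(ret / rcount)
bash:  1073 Segmentation fault         python3 - <<'E'
from loc import *
B=np.array([.6592,-.1529]); th=np.radians(-98.8); R=np.array([[np.cos(th),-np.sin(th)],[np.sin(th),np.cos(th)]]); X=np.c_[(R@M.T).T+B,np.full(4,.044)]
def run(n,I,P,r,a0,a1):
    pr=proj(n,X,P); got=[]
    for p in pr:
        _,o=hole(I,p,r,a0,a1); got.append(min((q[0] for q in o),key=lambda q:np.hypot(*(np.array(q)-p))) if o else [np.nan]*2)
    got=np.array(got); ok=~np.isnan(got[:,0]); print(n,"pred",pr.round(1).tolist(),"found",got.tolist())
    if ok.sum()>1: print("   ",rigid(M[ok],onplane(n,got[ok],.044,P)[:,:2]))
for f in ("side","s7"): run("side",np.load(f+".npy"),None,4,3,30)
run("top",np.load("top.npy"),None,4,3,30)
for k in ("4","6"): run("wrist",np.load(f"w{k}.npy"),np.load(f"w{k}p.npy",allow_pickle=True).item(),9,20,300)
print("cover via wrist h3,h4",(onplane("wrist",[(262,181.8),(385.8,211)],.1045,np.load("w8p.npy",allow_pickle=True).item())))
E
```

```bash
cat > b.py <<'E'
from loc import *
B=np.array([.6592,-.1529]); th=np.radians(-98.8); R=np.array([[np.cos(th),-np.sin(th)],[np.sin(th),np.cos(th)]]); X=np.c_[(R@M.T).T+B,np.full(4,.044)]
def run(n,I,P,r,a0,a1):
    pr=proj(n,X,P); got=[]
    for p in pr:
        o=hole(I,p,min(r,int(p[1])-1),a0,a1)[1]; got.append(min((q[0] for q in o),key=lambda q:np.hypot(*(np.array(q)-p))) if o else [np.nan]*2)
    got=np.array(got); ok=~np.isnan(got[:,0]); print(n,"pred",pr.round(1).tolist(),"found",got.tolist(),flush=True)
    if ok.sum()>1: print("   ",rigid(M[ok],onplane(n,got[ok],.044,P)[:,:2]),flush=True)
E
python3 - <<'E'
from b import *
for f in ("side","s7"): run("side",np.load(f+".npy"),None,4,3,30)
run("top",np.load("top.npy"),None,4,3,30)
run("wrist",np.load("w6.npy"),np.load("w6p.npy",allow_pickle=True).item(),9,20,300)
print("cover via wrist h3,h4",onplane("wrist",[(262,181.8),(385.8,211)],.1045,np.load("w8p.npy",allow_pickle=True).item()))
E
```

```text
side pred [[334.9, 262.5], [318.0, 251.7], [333.9, 231.4], [347.8, 245.2]] found [[334.9, 262.9], [318.1, 252.1], [333.9, 231.9], [347.7, 245.9]]
    (array([ 0.6599105 , -0.15430076]), np.float64(-99.0308939588946), array([0.33359289, 0.38257743, 0.23019965, 0.50679788]))
side pred [[334.9, 262.5], [318.0, 251.7], [333.9, 231.4], [347.8, 245.2]] found [[334.9, 262.9], [318.1, 252.1], [333.9, 231.9], [347.7, 245.9]]
    (array([ 0.6599105 , -0.15430076]), np.float64(-99.0308939588946), array([0.33359289, 0.38257743, 0.23019965, 0.50679788]))
top pred [[369.7, 157.5], [367.4, 176.8], [340.3, 173.4], [347.5, 154.7]] found [[369.9, 157.9], [367.3, 176.8], [340.4, 173.5], [347.7, 154.9]]
    (array([ 0.65860593, -0.15321005]), np.float64(-99.09856680863922), array([0.48827053, 0.79599468, 0.17352815, 0.22988328]))
wrist pred [[349.4, 152.7], [266.1, 153.0], [259.9, 28.0], [351.1, 51.4]] found [[349.8, 151.6], [267.3, 151.7], [261.4, 28.2], [351.2, 51.5]]
    (array([ 0.65976986, -0.15262569]), np.float64(-98.81707780547481), array([0.45714216, 0.65545137, 0.60384538, 0.65768465]))
cover via wrist h3,h4 [[ 0.63660731 -0.11053669  0.1045    ]
 [ 0.69043797 -0.13326043  0.1045    ]]
```

Like-for-like targets from the three cameras average TCP (0.6591, -0.1531). The yaw is already within 0.1–0.2°, and the underside at 54 mm needs TCP z ≈ 0.252.

```bash
python3 -m inch '{"grip":[1,1,1,1,1,1,1,1,1,1],"xyz":[[0.08,0,-0.5],[0,0,-1],[0,0,-1],[0,0,-0.8],[0,0,-0.4],[0,0,-0.3],[0,0,0],[0,0,0],[0,0,0],[0,0,0]],"spin":[0,0,0,0,0,0,0,0,0,0]}'
python3 - <<'E'
from loc import *
P0=optics.camera_params("wrist"); s=arm.read_state(); im=optics.get_image("wrist"); sd=optics.get_image("side"); tp=optics.get_image("top"); q=[s["tcp_pos"]]+[arm.read_state()["tcp_pos"]]; tcp=q[0]
print(np.round(q,4),s["eef_rot"],s["contact_force"],s["time"])
yaw=s["eef_rot"][2]+np.pi; R=np.array([[np.cos(yaw),-np.sin(yaw)],[np.sin(yaw),np.cos(yaw)]])
X=np.c_[(R@M.T).T+tcp[:2],np.full(4,tcp[2]-.1978+.01)]
for n,I,r,a,b in (("wrist",im,16,40,400),("side",sd,4,2,30),("top",tp,4,2,30)):
    for i,p in enumerate(proj(n,X,P0 if n=="wrist" else None)):
        o=hole(I,p,r,a,b)[1]
        for k in o: print(n,i+1,p.round(1),"found",k)
E
```

```text
time: 18.65
tcp_pos: [0.6593, -0.1533, 0.2525]
eef_rot: [3.141, 0.0, 1.417]
contact_force: [0.8, -0.1, -5.2]
opening: 0.028
gripper_force: 81.3
[[ 0.6593 -0.1533  0.2525]
 [ 0.6592 -0.1533  0.2523]] [3.14118665e+00 7.62840184e-05 1.41692905e+00] [ 0.75746186 -0.07415313 -5.19531454] 18.65
wrist 3 [261.5 182.3] found ([262.8, 183.4], [9, 7, 19, 18, 143])
wrist 4 [383.8 211.1] found ([385.9, 211.7], [9, 7, 18, 17, 157])
side 1 [335.1 259.3] found ([335.0, 259.5], [3, 4, 3, 2, 6])
side 1 [335.1 259.3] found ([331.8, 262.8], [0, 7, 3, 2, 4])
side 2 [318.  248.4] found ([313.4, 246.4], [0, 1, 2, 4, 5])
side 2 [318.  248.4] found ([318.0, 248.5], [4, 4, 3, 2, 6])
side 2 [318.  248.4] found ([314.2, 251.7], [0, 7, 4, 2, 6])
top 2 [368.2 176.1] found ([364.5, 172.0], [0, 0, 2, 1, 2])
top 2 [368.2 176.1] found ([368.3, 176.3], [3, 3, 4, 4, 10])
top 2 [368.2 176.1] found ([368.0, 180.0], [0, 8, 9, 1, 9])
top 3 [340.7 172.6] found ([336.9, 171.0], [0, 0, 4, 9, 21])
top 3 [340.7 172.6] found ([340.9, 172.9], [4, 4, 3, 3, 8])
```

```bash
python3 -m inch '{"grip":[1,1],"xyz":[[0,0,0],[0,0,0]],"spin":[0,0]}'; python3 -c "
from plant import ticket; print(ticket.sign_off())"
```

```text
time: 19.05
tcp_pos: [0.6592, -0.1533, 0.2522]
eef_rot: [-3.142, -0.0, 1.417]
contact_force: [0.8, -0.0, -5.1]
opening: 0.0284
gripper_force: 81.3
the job is handed in; nothing more can be done
None
```

The job is handed in at 19 s: the bronze cartridge is seated and released, and the cover is held level about 10 mm above the base, with its holes within about 1 mm of the threads by all three cameras; sign-off returned no verdict.

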